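# Fetch the hemmed-in battery for charging

### The job

The small battery in the middle of the wooden tray has to go on charge, but the reel, the jar and the metal relay box stand close around it. Before touching the battery, clear all three onto the blue mat and stand them upright there; then set the battery upright, flat on the floor of the charging cradle; and only then put the reel, the jar and the relay box back upright in the tray, each just where it stood at the start. Do not tip the battery over, and do not disturb the finned heat sink, the white beaker or the white plug-in adapter lying about.

Things in the scene. Friction and masses are not known exactly. Their poses are not given: they have to be found in the camera images.
- battery: Small battery, light grey block with black top, 43 mm along its x, 97 mm along its y, 52 mm high, 0.5 kg; two brass tabs (6 mm, look only) on top near its +y end. Origin: centre of underside. It starts mid-tray, long side along the tray's y (within 3 degrees), 7 to 10 mm from the things before and behind it. Either end may face either way in the cradle.
- reel: Upright reel of copper wire with black plastic flanges at top and bottom, 44 mm diameter (the winding 41 mm), 46 mm high, 0.15 kg. Origin: centre of its underside, z up.
- jar: Squat amber jar with white screw cap, 42 mm diameter, 54 mm high, 0.12 kg. Origin: centre of its underside, z up.
- relay: Bare aluminium relay box, 42 by 42 mm, 50 mm high, with a flat black terminal strip on its top, 0.18 kg; it stands square to the tray within about 3 degrees. Origin: centre of its underside, z up.
- tray: Fixed plywood tray, 190 by 190 mm, floor 6 mm above the bench, lips 6 mm thick with tops 14 mm above the bench. Origin: centre of underside, z up. In its frame the battery stands at the centre, two of the three other things at about x = -53, y = -40 and +40 mm, one at about x = +53 mm, y within 12 mm of 0; which stands where changes.
- mat: Fixed flat blue mat, 120 mm along its own x, 220 mm along its own y, 4 mm thick. Origin: centre of its underside, z up. Empty at the start; it is the side area.
- cradle: Fixed charging cradle, a shallow open grey and white tray, 85 mm along its own x, 139 mm along its own y; pocket 65 mm (x) by 119 mm (y) inside, its floor 8 mm above the bench, its rim 8 mm thick with its top 18 mm above the bench. Origin: centre of its underside, z up.
- heatsink: Bystander: finned aluminium heat sink standing on its base, fins up, 50 by 40 by 25 mm. Origin: centre of its underside. Leave alone.
- beaker: Bystander: white cup-shaped beaker without handle, 52 mm diameter at the rim, 70 mm high. Origin: centre of its underside. Leave alone.
- adapter: Bystander: white plug-in adapter block, 50 by 36 by 30 mm, with two steel prongs. Origin: centre of its underside. Leave alone.

How it is judged:
On the way, in this order (a step that is already met when the one before it is completed fails the run):
1. reel, jar and relay box all stand upright on the blue mat, the battery still at its starting place (x of reel in the frame of mat between -0.06 and 0.06 m and y of reel in the frame of mat between -0.11 and 0.11 m and z of each of reel, jar, relay in the frame of mat below 0.01 m and angle between each of reel, jar, relay's own z axis and vertical below 0.15 rad and linear speed of each of reel, jar, relay below 0.03 m/s and x of jar in the frame of mat between -0.06 and 0.06 m and y of jar in the frame of mat between -0.11 and 0.11 m and x of relay in the frame of mat between -0.06 and 0.06 m and y of relay in the frame of mat between -0.11 and 0.11 m and distance of battery from where it was at the start of the episode below 0.02 m), for 0.2 s.
2. the battery rests in the cradle while the three things are still on the mat (x of battery in the frame of cradle between -0.0125 and 0.0125 m and y of battery in the frame of cradle between -0.0135 and 0.0135 m and z of battery in the frame of cradle below 0.012 m and angle between battery's own z axis and vertical below 0.08 rad and angle between the y axis of battery and the y axis of cradle, either way round below 0.3 rad and linear speed of each of battery, reel, jar, relay below 0.03 m/s and x of reel in the frame of mat between -0.06 and 0.06 m and y of reel in the frame of mat between -0.11 and 0.11 m and z of each of reel, jar, relay in the frame of mat below 0.01 m and angle between each of reel, jar, relay's own z axis and vertical below 0.15 rad and x of jar in the frame of mat between -0.06 and 0.06 m and y of jar in the frame of mat between -0.11 and 0.11 m and x of relay in the frame of mat between -0.06 and 0.06 m and y of relay in the frame of mat between -0.11 and 0.11 m), for 0.2 s.
At the end, for the whole second after the job is handed in: The battery lies upright and flat on the cradle's floor, inside its rim; reel, jar and relay box each stand upright within 15 mm of where they stood at the start; everything is at rest (x of battery in the frame of cradle between -0.0125 and 0.0125 m and y of battery in the frame of cradle between -0.0135 and 0.0135 m and z of battery in the frame of cradle below 0.012 m and angle between battery's own z axis and vertical below 0.08 rad and angle between the y axis of battery and the y axis of cradle, either way round below 0.3 rad and linear speed of battery below 0.03 m/s and distance of each of reel, jar, relay from where it was at the start of the episode below 0.015 m and angle between each of reel, jar, relay's own z axis and vertical below 0.15 rad and linear speed of each of reel, jar, relay below 0.02 m/s and angular speed of each of reel, jar, relay, battery below 0.2 rad/s); the robot touches nothing.
It fails at once if the battery is tipped by more than about 35 degrees (angle between battery's own z axis and vertical above 0.6 rad).
It fails at once if the heat sink, beaker or adapter is moved more than 25 mm or knocked over (distance of any of heatsink, beaker, adapter from where it was at the start of the episode above 0.025 m or angle between any of heatsink, beaker, adapter's own z axis and vertical above 0.6 rad).
It also fails if it takes over 147 s, if anything falls off the work surface, if the arm or the gripper's body presses on something with over 40 N, if the wrist force passes 120 N, or if a joint passes its speed limit or range.

### The arm

A 7-joint arm with a two-finger parallel gripper is mounted at the origin on the work surface. World frame = base frame: x ahead of the robot, y to its left, z up, the work surface at z = 0. Lengths are in m, angles in rad, forces in N, time in s.
With the tool pointing down it reaches from about 0.4 to 0.875 m from the base axis. Payload 19.3 kg.
Tool frame: the origin (TCP) lies at the very end of the fingers, on their centre line; the grasp point (between the pads) lies 19 mm behind it; z points along the fingers, y is the direction in which the jaws open and shut (so a half turn about z gives the same grasp; the last joint's range is limited). The gripper opens to 85 mm and grips with 20 to 120 N. Pads are 22 mm wide; open, the fingers measure 114 mm over their backs; the gripper's body (76 mm by 85 mm) begins 54 mm behind the grasp point. The pads swing forward as they close: fully open they stand 13 mm farther back than shut.
Start: joints at [-1.254, 0.521, -0.036, 1.599, 0.021, 1.021, -0.113], TCP at [0.236, 0.579, 0.231] pointing down, gripper open.
Joint ranges: [-2.91, 2.91], [-0.3, 2.13], [-1.5, 1.42], [0.17, 2.43], [-1.26, 4.41], [0.16, 1.93], [-2.52, 2.52]. Speed limits (rad/s): [1.89, 1.89, 2.39, 2.39, 3.01, 3.01, 3.01].

### API

Orientations are given as [roll, pitch, yaw] about the fixed x, y, z axes, in that order (R = Rz(yaw) Ry(pitch) Rx(roll)).
In Python, from workcell import bot, grab_frame, calibration, workorder gives the robot as it stands.
- The arm moves only by the tool move_arm, never from a script. Its arguments are lists of equal length, an entry for each row: "jaw": the closure in counts, from 0 (fully open) to 255 (shut); "dp": the shift along the tool's x, y, z in units of 800 mm (1.0 is 800 mm), a list of three; "rotation": the turn, a rotation vector about the tool's x, y, z in units of pi rad (1.0 is pi rad), a list of three. In form: {"jaw": [jaw, ...], "dp": [[dx, dy, dz], ...], "rotation": [[rx, ry, rz], ...]}. A call has 1 to 10 rows; each row shifts and turns the commanded pose from where the row before left it, along the tool's axes as they then stand; what a row does not reach is not made up. A row lasts 1/8 s, in which the tool goes at most 62.5 mm and 10.7 degrees, less where a joint would pass 70% of its speed; a pose out of reach is approached as far as the arm can. A call with a number of a shift or a turn outside -1 to 1 is refused whole. A call with a gripper value outside its range is refused whole. The fingers move at their own pace and stop on an object; "squeeze" is the grip in N (left out, the last holds). Time passes only in rows, so rows that do not move let the fingers close. It gives the time, the measured TCP pose, the force and the opening at its end, in the units of the state.
- bot.observe(): the state, without advancing time (a new reading comes with each control period).
- grab_frame(name): name is "scene" or "side" or "wrist"; returns the picture (480x640x3 uint8, blue, green, red); there is no depth.
- calibration(name): a dict with "camera_matrix" (3x3 intrinsics, pixels), "dist" ([k1, k2, p1, p2, k3] as OpenCV has them; the pictures are not rectified), "T" (4x4, takes a point from camera to world coordinates). Camera axes: x right, y down, z forward; pixel columns grow to the right and rows downward; lengths in m; the calibration is good to about 2 mm. A picture is of the moment at which its call begins: read the wrist's pose just before it. calibration takes no time and is no camera call; for the wrist camera it gives the pose at the moment of the call.
- workorder.job_done(): hands the job in, once; it reports no verdict.
The state is a dict: "clock": time; "qpos": joint angles; "qd": joint speeds; "joint_efforts": joint torques, N m; "position": TCP position; "tool_rot": TCP orientation; "force": force on the tool from outside, world axes, zero at the start; "moment": the same for the moment, N m; "grip_width": finger opening in m.
Only numpy, scipy, OpenCV 4.12 (cv2) and the standard library are available. Lean on these libraries where they do the work, as an engineer would, in place of code of your own. Each camera call takes 0.05 s, during which the arm holds its last target. There are 200 camera calls.

## Working session

There is one attempt and no reset: what is moved stays moved. The work goes in short steps, Python scripts to look and compute and a tool call to move; the robot and the scene stay as the last step left them, time stands still between calls to the robot, and variables do not carry over. Pictures are saved under pics/ and viewed, about 12 in all and at most 16, crops included, and the job is handed in when it is done.

Besides the shell and the picture viewer there is one more tool, called after "Emit:" as name(argument=value, ...), one argument or row to a line, values as JSON. move_arm: Moves the arm, as the interface text tells. Shifts and turns lie within -1 to 1; 1 stands for 800 mm of shift or pi rad of turn. Its arguments: {"type":"object","properties":{"jaw":{"type":"array","items":{"type":"number"}},"dp":{"type":"array","items":{"type":"array","items":{"type":"number","minimum":-1,"maximum":1}}},"rotation":{"type":"array","items":{"type":"array","items":{"type":"number","minimum":-1,"maximum":1}}},"squeeze":{"type":"number"}},"required":["jaw","dp","rotation"]}

```bash
mkdir -p pics; ls; python3 - <<'E'
from workcell import bot, grab_frame, calibration, workorder
import cv2,numpy as np
print(bot.observe())
for n in ("scene","side","wrist"):
    c=calibration(n); print(n,np.round(c["camera_matrix"],1).tolist(),np.round(c["dist"],3),np.round(c["T"],3).tolist())
    cv2.imwrite(f"pics/{n}0.png",grab_frame(n))
E
```

```text
pics
{'clock': 0.0, 'qpos': array([-1.25420534,  0.5220175 , -0.03631838,  1.60002101,  0.02122201,
        1.02108545, -0.11281124]), 'qd': array([ 0.00107051, -0.00154954,  0.00151626, -0.00200833, -0.00049199,
        0.00209935,  0.00164419]), 'joint_efforts': array([-3.24396433e-04, -9.27113700e+01,  1.97993405e+00, -3.69946718e+01,
        1.78400218e-02,  8.14510568e-03, -1.66910104e-05]), 'position': array([0.23567756, 0.57849201, 0.23071901]), 'tool_rot': array([-3.14045170e+00,  1.05072932e-04,  2.75478444e+00]), 'force': array([-0.41169278,  0.32521956, -0.53594625]), 'moment': array([-0.03761768, -0.01139443, -0.03791102]), 'grip_width': 0.08552179693214265}
scene [[563.3, 0.0, 320.2], [0.0, 563.3, 234.5], [0.0, 0.0, 1.0]] [0.009 0.    0.    0.    0.   ] [[-0.795, 0.468, -0.387, 0.995], [0.607, 0.611, -0.508, 0.582], [-0.001, -0.638, -0.77, 0.972], [0.0, 0.0, 0.0, 1.0]]
side [[452.9, 0.0, 310.5], [0.0, 452.9, 231.3], [0.0, 0.0, 1.0]] [-0.092  0.     0.     0.     0.   ] [[0.966, -0.137, 0.218, 0.346], [-0.257, -0.534, 0.805, -0.808], [0.007, -0.834, -0.551, 0.565], [0.0, 0.0, 0.0, 1.0]]
wrist [[344.0, 0.0, 315.7], [0.0, 344.0, 239.8], [0.0, 0.0, 1.0]] [0.013 0.    0.    0.    0.   ] [[0.377, 0.885, 0.272, 0.166], [0.926, -0.36, -0.111, 0.607], [-0.0, 0.294, -0.956, 0.373], [0.0, 0.0, 0.0, 1.0]]
```

View pics/scene0.png

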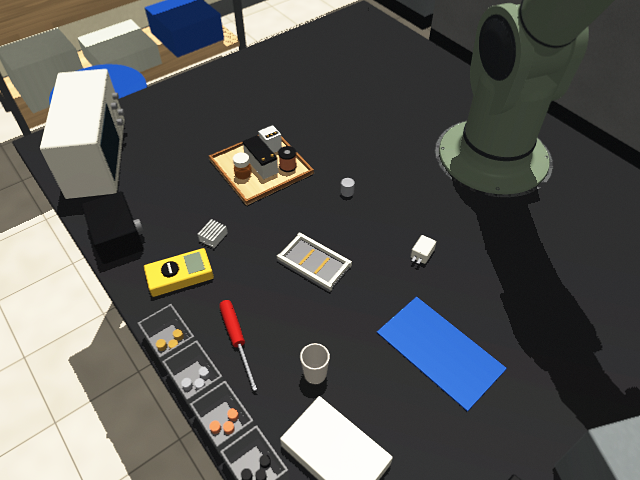

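View pics/side0.png

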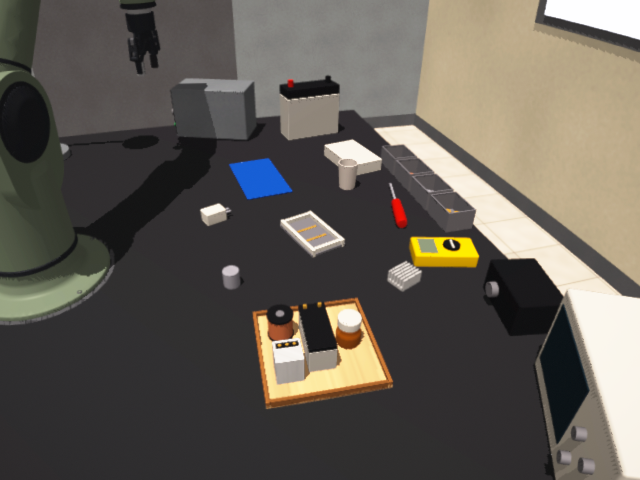

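```bash
cat > h.py <<'E'
from workcell import bot, grab_frame, calibration, workorder
import cv2,numpy as np
def pw(cal,uv,z):
    K=np.array(cal["camera_matrix"]);T=np.array(cal["T"])
    n=cv2.undistortPoints(np.array(uv,float).reshape(-1,1,2),K,np.array(cal["dist"],float)).reshape(-1,2)
    d=np.c_[n,np.ones(len(n))]@T[:3,:3].T
    return T[:3,3]+d*((z-T[2,3])/d[:,2])[:,None]
def proj(cal,P):
    T=np.linalg.inv(np.array(cal["T"]))
    return cv2.projectPoints(np.array(P,float),cv2.Rodrigues(T[:3,:3])[0],T[:3,3],np.array(cal["camera_matrix"]),np.array(cal["dist"],float))[0].reshape(-1,2)
E
python3 - <<'E'
from h import *
s=calibration("scene");d=calibration("side")
def rep(n,c,uv,z):
    p=pw(c,uv,z)[:,:2]; print(n,p.round(3).tolist(),"c",p.mean(0).round(4),"edges",np.linalg.norm(np.roll(p,-1,0)-p,axis=1).round(3),"ang",np.degrees(np.arctan2(*(np.roll(p,-1,0)-p).T[::-1])).round(1))
rep("tray s",s,[(209,156),(267,127),(313,171),(250,202)],.014)
rep("tray d",d,[(253,307),(358,299),(390,383),(267,403)],.014)
rep("mat s",s,[(415,297),(506,368),(468,410),(377,332)],.004)
rep("mat d",d,[(229,163),(270,159),(291,190),(250,197)],.004)
rep("crad s",s,[(301,234),(351,262),(331,288),(277,260)],.018)
rep("crad d",d,[(281,219),(312,212),(344,239),(316,252)],.018)
for n,c,uv,z in [("reel s",s,(287,152),.052),("reel d",d,(280,313),.052),("jar s",s,(241,158),.06),("jar d",d,(349,319),.06),("rel s",s,(269,133),.056),("rel d",d,(288,346),.056),("hs s",s,(212,232),.02),("bk s",s,(314,355),.07),("ad s",s,(424,247),.03),("cyl s",s,(348,182),.03)]:
    print(n,pw(c,[uv],z).round(3))
a,b=cv2.imread("pics/scene0.png"),cv2.imread("pics/side0.png")
A=cv2.resize(a[115:215,200:320],None,fx=4,fy=4,interpolation=3);B=cv2.resize(b[290:410,240:400],None,fx=4,fy=4,interpolation=3)[:400]
B=cv2.resize(b[290:410,240:400],(533,400),interpolation=3)
cv2.imwrite("pics/c1.png",cv2.resize(np.hstack([A,B]),(800,316)) if 0 else np.vstack([cv2.resize(A,(360,300)),cv2.resize(B,(360,270))]))
E
```

```text
tray s [[0.58, -0.42], [0.402, -0.425], [0.406, -0.22], [0.584, -0.226]] c [ 0.4931 -0.3229] edges [0.178 0.206 0.178 0.194] ang [-178.5   89.    -2.1  -91.2]
tray d [[0.403, -0.212], [0.59, -0.239], [0.573, -0.426], [0.391, -0.413]] c [ 0.4895 -0.3225] edges [0.189 0.188 0.183 0.202] ang [ -8.1 -95.1 176.2  86.5]
mat s [[0.456, 0.194], [0.43, 0.411], [0.546, 0.424], [0.571, 0.208]] c [0.501  0.3091] edges [0.219 0.117 0.218 0.116] ang [  96.7    6.4  -83.5 -173. ]
mat d [[0.43, 0.42], [0.552, 0.418], [0.569, 0.213], [0.46, 0.202]] c [0.5026 0.3132] edges [0.121 0.206 0.11  0.22 ] ang [  -1.2  -85.2 -174.4   97.7]
crad s [[0.549, -0.074], [0.51, 0.053], [0.585, 0.079], [0.631, -0.047]] c [0.5688 0.003 ] edges [0.132 0.079 0.134 0.087] ang [ 106.9   19.5  -69.6 -161.9]
crad d [[0.51, 0.057], [0.587, 0.069], [0.624, -0.056], [0.554, -0.086]] c [ 0.5687 -0.0038] edges [0.078 0.13  0.077 0.149] ang [   9.2  -73.4 -156.6  106.8]
reel s [[ 0.44  -0.279  0.052]]
reel d [[ 0.44  -0.278  0.052]]
jar s [[ 0.543 -0.32   0.06 ]]
jar d [[ 0.54  -0.327  0.06 ]]
rel s [[ 0.437 -0.359  0.056]]
rel d [[ 0.436 -0.354  0.056]]
hs s [[ 0.702 -0.196  0.02 ]]
bk s [[0.719 0.201 0.07 ]]
ad s [[0.368 0.123 0.03 ]]
cyl s [[ 0.373 -0.126  0.03 ]]
```

Emit:
move_arm(
  jaw=[0,0,0,0,0,0,0,0,0,0],
  dp=[
    [0,0,0],
    [0,0,0],
    [0,0,0],
    [-0.0375,-0.0625,0],
    [-0.0375,-0.0625,0],
    [-0.0375,-0.0625,0],
    [-0.0375,-0.0625,0],
    [-0.0375,-0.0625,0],
    [-0.0375,-0.0625,0],
    [-0.0375,-0.0625,0],
  ],
  rotation=[
    [0,0,-0.0411],
    [0,0,-0.0411],
    [0,0,-0.0411],
    [0,0,0],
    [0,0,0],
    [0,0,0],
    [0,0,0],
    [0,0,0],
    [0,0,0],
    [0,0,0],
  ],
)

```text
clock: 1.4
position: [0.4467, 0.2272, 0.2314]
tool_rot: [3.142, 0.0, -3.141]
force: [1.3, 1.8, 0.2]
grip_width: 0.085
```

Emit:
move_arm(
  jaw=[0,0,0,0,0,0,0,0,0,0],
  dp=[
    [-0.0054,-0.0686,0.003],
    [-0.0054,-0.0686,0.003],
    [-0.0054,-0.0686,0.003],
    [-0.0054,-0.0686,0.003],
    [-0.0054,-0.0686,0.003],
    [-0.0054,-0.0686,0.003],
    [-0.0054,-0.0686,0.003],
    [-0.0054,-0.0686,0.003],
    [-0.0054,-0.0686,0.003],
    [-0.0054,-0.0686,0.003],
  ],
  rotation=[
    [0,0,0],
    [0,0,0],
    [0,0,0],
    [0,0,0],
    [0,0,0],
    [0,0,0],
    [0,0,0],
    [0,0,0],
    [0,0,0],
    [0,0,0],
  ],
)

```text
clock: 2.65
position: [0.4894, -0.3216, 0.2071]
tool_rot: [3.141, -0.0, -3.141]
force: [0.6, 1.5, 0.3]
grip_width: 0.0853
```

Emit:
move_arm(
  jaw=[0,0],
  dp=[
    [0,0,0],
    [0,0,0],
  ],
  rotation=[
    [0,0,0],
    [0,0,0],
  ],
)

```text
clock: 2.9
position: [0.4893, -0.3194, 0.2069]
tool_rot: [3.141, -0.001, -3.141]
force: [0.4, 0.1, -0.8]
grip_width: 0.0856
```

```bash
python3 - <<'E'
from h import *
o=bot.observe();print(o["position"],o["tool_rot"],o["qpos"].round(2))
import pickle
c=calibration("wrist");pickle.dump(c,open("w1.pkl","wb"))
cv2.imwrite("pics/w1.png",grab_frame("wrist"));print(np.round(c["T"],3))
E
```

```text
[ 0.48932983 -0.31938059  0.20692797] [ 3.14093010e+00 -5.49349567e-04 -3.14114101e+00] [ 0.36  0.49  0.16  1.74 -0.09  0.92  2.13]
[[-0.001  0.956  0.294  0.414]
 [ 1.     0.001  0.001 -0.32 ]
 [ 0.001  0.294 -0.956  0.35 ]
 [ 0.     0.     0.     1.   ]]
```

View pics/w1.png

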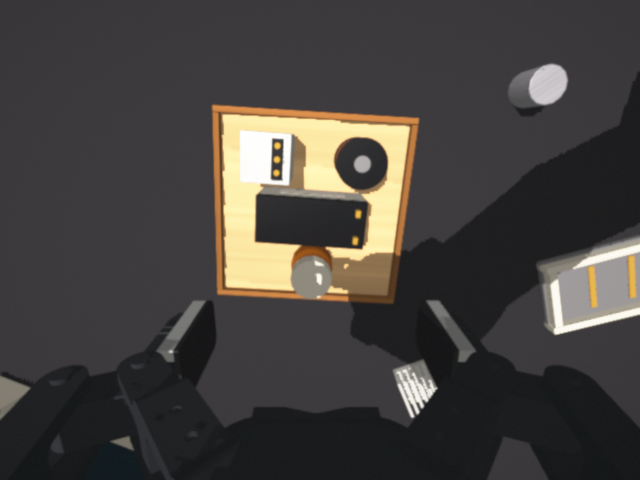

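```bash
python3 - <<'E'
from h import *
import pickle
c=pickle.load(open("w1.pkl","rb"))
def rep(n,uv,z):
    p=pw(c,uv,z)[:,:2]; e=np.roll(p,-1,0)-p; print(n,p.round(4).tolist(),"c",p.mean(0).round(4),"edges",np.linalg.norm(e,axis=1).round(4),"ang",np.degrees(np.arctan2(e[:,1],e[:,0])).round(1))
rep("tray",[(213,106),(418,119),(393,303),(217,295)],.014)
rep("relay",[(240,131),(293,134),(291,186),(239,182)],.056)
rep("batt",[(258,194),(367,203),(362,248),(255,241)],.058)
rep("reel",[(335,163),(361,138),(388,164),(361,189)],.052)
rep("jar",[(293,277),(312,257),(332,278),(312,299)],.06)
E
```

```text
tray [[0.3902, -0.4128], [0.4011, -0.2254], [0.5887, -0.2356], [0.5793, -0.425]] c [ 0.4898 -0.3247] edges [0.1877 0.1879 0.1896 0.1895] ang [ 86.7  -3.1 -92.8 176.3]
relay [[0.412, -0.3809], [0.4143, -0.3379], [0.4565, -0.3404], [0.4532, -0.3844]] c [ 0.434  -0.3609] edges [0.0431 0.0423 0.0441 0.0413] ang [ 87.   -3.4 -94.3 175.1]
batt [[0.4631, -0.3685], [0.4707, -0.2753], [0.5114, -0.2779], [0.505, -0.3732]] c [ 0.4876 -0.3237] edges [0.0935 0.0408 0.0955 0.0422] ang [ 85.3  -3.7 -93.9 173.6]
reel [[0.4376, -0.303], [0.4174, -0.2819], [0.4384, -0.2581], [0.4596, -0.2801]] c [ 0.4383 -0.2808] edges [0.0293 0.0317 0.0305 0.0318] ang [ 133.7   48.4  -46.1 -133.8]
jar [[0.5387, -0.3399], [0.5193, -0.3226], [0.5396, -0.3044], [0.5608, -0.3227]] c [ 0.5396 -0.3224] edges [0.026  0.0273 0.028  0.0281] ang [ 138.2   41.8  -40.8 -142. ]
```

Emit:
move_arm(
  jaw=[70,70,70,70,70,70],
  dp=[
    [0,0,0],
    [0.0326,-0.0277,0.01],
    [0.0326,-0.0277,0.04],
    [0,0,0.05],
    [0,0,0.04],
    [0,0,0],
  ],
  rotation=[
    [0,0,0.0194],
    [0,0,0],
    [0,0,0],
    [0,0,0],
    [0,0,0],
    [0,0,0],
  ],
)

```text
clock: 3.7
position: [0.4342, -0.3592, 0.094]
tool_rot: [3.14, -0.003, 3.083]
force: [0.0, -0.3, 0.3]
grip_width: 0.0619
```

```bash
python3 - <<'E'
from h import *
import pickle
o=bot.observe();print(o["position"],o["tool_rot"],o["qpos"].round(2),o["grip_width"])
c=calibration("wrist");pickle.dump(c,open("w2.pkl","wb"))
cv2.imwrite("pics/w2.png",grab_frame("wrist"))
E
```

```text
[ 0.43423525 -0.35919703  0.09397464] [ 3.13954524e+00 -2.77471188e-03  3.08273060e+00] [ 0.48  0.62  0.15  1.88 -0.14  0.66  2.22] 0.06187301052706395
```

View pics/w2.png

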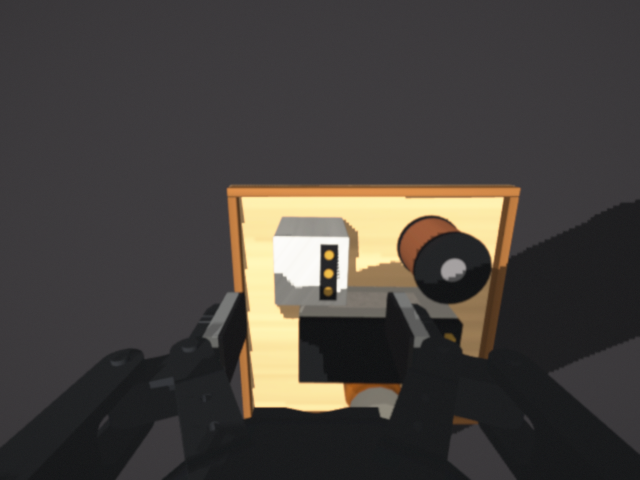

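```bash
python3 - <<'E'
from h import *
import pickle
c=pickle.load(open("w2.pkl","rb"))
print(pw(c,[(275,234),(349,234),(347,304),(275,303)],.056).mean(0))
print(pw(c,[(414,267),(491,267),(453,232),(453,303)],.052).mean(0))
print(pw(c,[(300,317),(299,382)],.058), pw(c,[(228,187),(519,187)],.014))
E
```

```text
[ 0.43219511 -0.36145667  0.056     ]
[ 0.4373123  -0.28041126  0.052     ]
[[ 0.46045758 -0.36989962  0.058     ]
 [ 0.50545309 -0.37372232  0.058     ]] [[ 0.38850382 -0.41317987  0.014     ]
 [ 0.39959366 -0.22576537  0.014     ]]
```

Emit:
move_arm(
  jaw=[70,70,70,70,255,255,255,255],
  dp=[
    [0,0,0.03],
    [0,0,0.03],
    [0,0,0.02],
    [0,0,0.015],
    [0,0,0],
    [0,0,0],
    [0,0,0],
    [0,0,0],
  ],
  rotation=[
    [0,0,0],
    [0,0,0],
    [0,0,0],
    [0,0,0],
    [0,0,0],
    [0,0,0],
    [0,0,0],
    [0,0,0],
  ],
  squeeze=30,
)

```text
clock: 4.75
position: [0.4348, -0.361, 0.0196]
tool_rot: [-3.141, 0.0, 3.081]
force: [-0.4, 0.8, -1.9]
grip_width: 0.0417
```

Emit:
move_arm(
  jaw=[255,255,255,255,255,255,255,255,255,255],
  dp=[
    [0,0,-0.04],
    [0,0,-0.06],
    [0,0,-0.05],
    [0.001,0.03,0],
    [0.001,0.06,0],
    [0.001,0.07,0],
    [0.001,0.07,0],
    [0.001,0.07,0],
    [0.001,0.07,0],
    [0.001,0.07,0],
  ],
  rotation=[
    [0,0,0],
    [0,0,0],
    [0,0,0],
    [0,0,0],
    [0,0,0],
    [0,0,0],
    [0,0,0],
    [0,0,0],
    [0,0,0],
    [0,0,0],
  ],
)

```text
clock: 6.0
position: [0.4503, -0.0075, 0.1396]
tool_rot: [3.141, 0.001, 3.081]
force: [1.8, 0.6, -2.1]
grip_width: 0.0411
```

Emit:
move_arm(
  jaw=[255,255,255,255,255,255,255,255,255,255],
  dp=[
    [0.001,0.07,0],
    [0.001,0.07,0],
    [0.001,0.07,0],
    [0.001,0.07,0],
    [0.001,0.07,0],
    [0.001,0.07,0],
    [0.001,0.05,0],
    [0,0.02,0],
    [0,0,0.05],
    [0,0,0],
  ],
  rotation=[
    [0,0,0],
    [0,0,0],
    [0,0,0],
    [0,0,0],
    [0,0,0],
    [0,0,0],
    [0,0,0],
    [0,0,0],
    [0,0,0],
    [0,0,0],
  ],
)

```text
clock: 7.25
position: [0.4674, 0.3807, 0.0974]
tool_rot: [-3.138, -0.003, 3.081]
force: [-0.6, 1.1, -1.5]
grip_width: 0.0412
```

```bash
cat > go.py <<'E'
# go.py x y z : shift from the present pose to the target, in tool units
import sys
from h import *
from scipy.spatial.transform import Rotation as R
o=bot.observe();t=np.array([float(a) for a in sys.argv[1:4]])
r=R.from_euler("xyz",o["tool_rot"]).as_matrix()
print("pos",o["position"].round(4),"rot",o["tool_rot"].round(4),"w",round(o["grip_width"],4),"q7",o["qpos"][6].round(2),"dp",(r.T@(t-o["position"])/.8).round(4))
E
python3 go.py 0.468 0.382 0.018; python3 -c "
from h import *
import pickle
pickle.dump(calibration('wrist'),open('w3.pkl','wb'));cv2.imwrite('pics/w3.png',grab_frame('wrist'))"
```

```text
pos [0.4674 0.3807 0.0974] rot [-3.1379e+00 -2.9000e-03  3.0807e+00] w 0.0412 q7 0.83 dp [-0.001   0.002   0.0992]
```

View pics/w3.png

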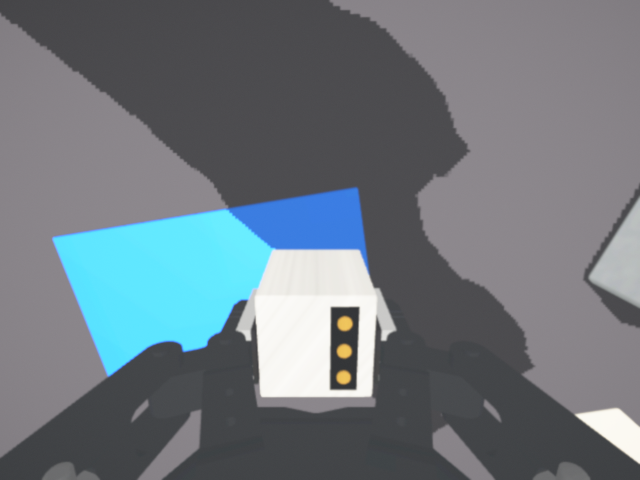

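```bash
python3 -c "
from h import *
import pickle
c=pickle.load(open('w3.pkl','rb'));print(pw(c,[(358,188),(53,238)],.004))"
```

```text
[[0.42922889 0.4116056  0.004     ]
 [0.45217374 0.19344133 0.004     ]]
```

Emit:
move_arm(
  jaw=[255,255,255,255,70,70,70,70],
  dp=[
    [0,0,0.04],
    [0,0,0.03],
    [0,0,0.018],
    [0,0,0.01],
    [0,0,0],
    [0,0,0],
    [0,0,-0.04],
    [0,0,-0.06],
  ],
  rotation=[
    [0,0,0],
    [0,0,0],
    [0,0,0],
    [0,0,0],
    [0,0,0],
    [0,0,0],
    [0,0,0],
    [0,0,0],
  ],
)

```text
clock: 8.3
position: [0.4681, 0.382, 0.1016]
tool_rot: [-3.14, -0.001, 3.081]
force: [0.6, -0.4, 1.0]
grip_width: 0.0623
```

Emit:
move_arm(
  jaw=[70,70,70,70,70,70,70,70,70,70],
  dp=[
    [0,0,-0.04],
    [-0.001,-0.06,0],
    [-0.001,-0.07,0],
    [-0.001,-0.07,0],
    [-0.001,-0.07,0],
    [-0.001,-0.07,0],
    [-0.001,-0.07,0],
    [-0.001,-0.07,0],
    [-0.001,-0.07,0],
    [-0.001,-0.07,0],
  ],
  rotation=[
    [0,0,0],
    [0,0,0],
    [0,0,0],
    [0,0,0],
    [0,0,0],
    [0,0,0],
    [0,0,0],
    [0,0,0],
    [0,0,0],
    [0,0,0],
  ],
)

```text
clock: 9.55
position: [0.4458, -0.115, 0.1338]
tool_rot: [3.142, 0.002, 3.081]
force: [1.9, -1.0, -0.5]
grip_width: 0.062
```

Emit:
move_arm(
  jaw=[70,70,70,70,70,70],
  dp=[
    [-0.001,-0.07,0],
    [-0.001,-0.07,0],
    [-0.001,-0.069,0],
    [0,0,0.03],
    [0,0,0.02],
    [0,0,0],
  ],
  rotation=[
    [0,0,0],
    [0,0,0],
    [0,0,0],
    [0,0,0],
    [0,0,0],
    [0,0,0],
  ],
)

```text
clock: 10.3
position: [0.4377, -0.2793, 0.0923]
tool_rot: [3.141, -0.001, 3.082]
force: [-0.3, 0.1, 0.6]
grip_width: 0.0617
```

```bash
python3 go.py 0.438 -0.2805 0.0185
```

```text
pos [ 0.4377 -0.2793  0.0923] rot [ 3.1408e+00 -1.5000e-03  3.0822e+00] w 0.0617 q7 2.09 dp [-0.0005 -0.0015  0.0923]
```

Emit:
move_arm(
  jaw=[70,70,70,70,255,255,255,255],
  dp=[
    [0,-0.001,0.03],
    [0,0,0.03],
    [0,0,0.02],
    [0,0,0.012],
    [0,0,0],
    [0,0,0],
    [0,0,0],
    [0,0,0],
  ],
  rotation=[
    [0,0,0],
    [0,0,0],
    [0,0,0],
    [0,0,0],
    [0,0,0],
    [0,0,0],
    [0,0,0],
    [0,0,0],
  ],
)

```text
clock: 11.3
position: [0.4381, -0.2811, 0.0196]
tool_rot: [-3.141, 0.0, 3.081]
force: [0.4, 0.6, 0.1]
grip_width: 0.0424
```

Emit:
move_arm(
  jaw=[255,255,255,255,255,255,255,255,255,255],
  dp=[
    [0,0,-0.04],
    [0,0,-0.06],
    [0,0,-0.05],
    [-0.002,0.03,0],
    [-0.002,0.06,0],
    [-0.002,0.07,0],
    [-0.002,0.07,0],
    [-0.002,0.07,0],
    [-0.002,0.07,0],
    [-0.002,0.07,0],
  ],
  rotation=[
    [0,0,0],
    [0,0,0],
    [0,0,0],
    [0,0,0],
    [0,0,0],
    [0,0,0],
    [0,0,0],
    [0,0,0],
    [0,0,0],
    [0,0,0],
  ],
)

```text
clock: 12.55
position: [0.4704, 0.0715, 0.1396]
tool_rot: [3.141, 0.001, 3.081]
force: [0.7, 0.3, -2.2]
grip_width: 0.0423
```

Emit:
move_arm(
  jaw=[255,255,255,255,255,255,255],
  dp=[
    [-0.002,0.07,0],
    [-0.002,0.07,0],
    [-0.002,0.046,0],
    [-0.001,0.02,0],
    [0,0,0.05],
    [0,0,0.01],
    [0,0,0],
  ],
  rotation=[
    [0,0,0],
    [0,0,0],
    [0,0,0],
    [0,0,0],
    [0,0,0],
    [0,0,0],
    [0,0,0],
  ],
)

```text
clock: 13.42
position: [0.486, 0.233, 0.0915]
tool_rot: [-3.141, -0.001, 3.08]
force: [-0.1, 0.6, -1.9]
grip_width: 0.0424
```

```bash
python3 go.py 0.486 0.2335 0.018
```

```text
pos [0.486  0.233  0.0915] rot [-3.1408e+00 -6.0000e-04  3.0801e+00] w 0.0424 q7 1.06 dp [-0.      0.0007  0.0919]
```

Emit:
move_arm(
  jaw=[255,255,255,255,70,70,70,70,70],
  dp=[
    [0,0,0.04],
    [0,0,0.03],
    [0,0,0.015],
    [0,0,0.006],
    [0,0,0],
    [0,0,0],
    [0,0,-0.04],
    [0,0,-0.06],
    [0,0,-0.04],
  ],
  rotation=[
    [0,0,0],
    [0,0,0],
    [0,0,0],
    [0,0,0],
    [0,0,0],
    [0,0,0],
    [0,0,0],
    [0,0,0],
    [0,0,0],
  ],
)

```text
clock: 14.55
position: [0.4864, 0.2341, 0.1331]
tool_rot: [3.14, 0.002, 3.081]
force: [0.3, -0.0, -0.5]
grip_width: 0.0622
```

Emit:
move_arm(
  jaw=[70,70,70,70,70,70,70,70,70,70],
  dp=[
    [-0.01,-0.063,0],
    [-0.01,-0.063,0],
    [-0.01,-0.063,0],
    [-0.01,-0.063,0],
    [-0.01,-0.063,0],
    [-0.01,-0.063,0],
    [-0.01,-0.063,0],
    [-0.01,-0.063,0],
    [-0.01,-0.063,0],
    [-0.01,-0.063,0],
  ],
  rotation=[
    [0,0,0],
    [0,0,0],
    [0,0,0],
    [0,0,0],
    [0,0,0],
    [0,0,0],
    [0,0,0],
    [0,0,0],
    [0,0,0],
    [0,0,0],
  ],
)

```text
clock: 15.8
position: [0.5355, -0.2758, 0.1313]
tool_rot: [-3.141, 0.001, 3.081]
force: [0.1, 0.0, 0.3]
grip_width: 0.0622
```

Emit:
move_arm(
  jaw=[70,70,70,70],
  dp=[
    [-0.0095,-0.06,0],
    [0,0,0.025],
    [0,0,0.02],
    [0,0,0],
  ],
  rotation=[
    [0,0,0],
    [0,0,0],
    [0,0,0],
    [0,0,0],
  ],
)

```text
clock: 16.3
position: [0.5396, -0.3214, 0.0937]
tool_rot: [3.141, -0.002, 3.082]
force: [0.1, -0.7, 1.4]
grip_width: 0.0625
```

```bash
python3 go.py 0.54 -0.3225 0.0185;  python3 -c "
from h import *
import pickle
pickle.dump(calibration('wrist'),open('w4.pkl','wb'));cv2.imwrite('pics/w4.png',grab_frame('wrist'))"
```

```text
pos [ 0.5396 -0.3214  0.0937] rot [ 3.1406e+00 -1.7000e-03  3.0821e+00] w 0.0625 q7 2.05 dp [-0.0007 -0.0014  0.0939]
```

View pics/w4.png

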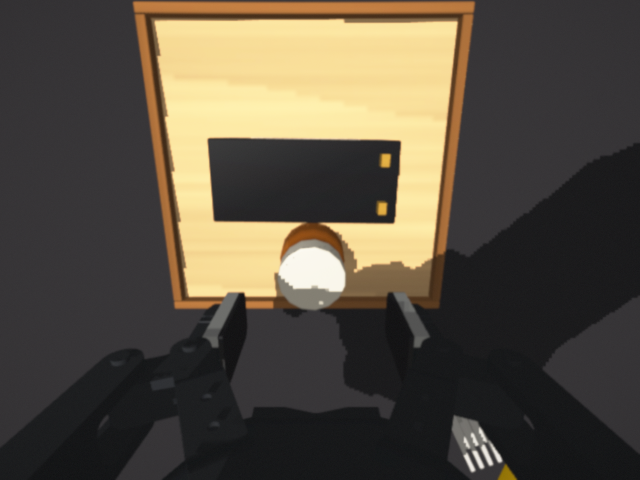

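```bash
python3 -c "
from h import *
import pickle
c=pickle.load(open('w4.pkl','rb'));p=pw(c,[(208,139),(401,141),(395,222),(214,220)],.058);print(p.mean(0),p.round(4).tolist());e=p[1]-p[0];f=p[2]-p[3];print(np.degrees(np.arctan2(e[1],e[0])),np.degrees(np.arctan2(f[1],f[0])));print(pw(c,[(279,275),(346,275),(312,241),(312,309)],.06).mean(0))"
```

```text
[ 0.48792468 -0.32413557  0.058     ] [[0.464, -0.3706, 0.058], [0.4705, -0.2749, 0.058], [0.512, -0.2774, 0.058], [0.5052, -0.3737, 0.058]]
86.07879706305253 85.96873328209287
[ 0.5393294  -0.32336134  0.06      ]
```

Emit:
move_arm(
  jaw=[70,70,70,70,255,255,255,255],
  dp=[
    [-0.0005,-0.001,0.03],
    [0,0,0.03],
    [0,0,0.02],
    [0,0,0.013],
    [0,0,0],
    [0,0,0],
    [0,0,0],
    [0,0,0],
  ],
  rotation=[
    [0,0,0],
    [0,0,0],
    [0,0,0],
    [0,0,0],
    [0,0,0],
    [0,0,0],
    [0,0,0],
    [0,0,0],
  ],
)

```text
clock: 17.35
position: [0.5406, -0.3234, 0.0206]
tool_rot: [-3.141, 0.001, 3.081]
force: [-1.2, -0.7, 1.9]
grip_width: 0.0401
```

Emit:
move_arm(
  jaw=[255,255,255,255,255,255,255,255,255,255],
  dp=[
    [0,0,-0.04],
    [0,0,-0.06],
    [0,0,-0.05],
    [0.005,0.03,0],
    [0.005,0.06,0],
    [0.005,0.07,0],
    [0.005,0.07,0],
    [0.005,0.07,0],
    [0.005,0.07,0],
    [0.005,0.07,0],
  ],
  rotation=[
    [0,0,0],
    [0,0,0],
    [0,0,0],
    [0,0,0],
    [0,0,0],
    [0,0,0],
    [0,0,0],
    [0,0,0],
    [0,0,0],
    [0,0,0],
  ],
)

```text
clock: 18.6
position: [0.5335, 0.0316, 0.1404]
tool_rot: [3.141, 0.001, 3.081]
force: [1.5, 0.6, -1.9]
grip_width: 0.0401
```

Emit:
move_arm(
  jaw=[255,255,255,255,255,255,255,255,255],
  dp=[
    [0.005,0.07,0],
    [0.005,0.07,0],
    [0.005,0.07,0],
    [0.005,0.07,0],
    [0.005,0.05,0],
    [0.005,0.024,0],
    [0,0,0.05],
    [0,0,0.01],
    [0,0,0],
  ],
  rotation=[
    [0,0,0],
    [0,0,0],
    [0,0,0],
    [0,0,0],
    [0,0,0],
    [0,0,0],
    [0,0,0],
    [0,0,0],
    [0,0,0],
  ],
)

```text
clock: 19.73
position: [0.5271, 0.313, 0.0924]
tool_rot: [-3.141, -0.0, 3.08]
force: [-0.6, 0.8, -0.8]
grip_width: 0.04
```

```bash
python3 go.py 0.527 0.314 0.019
```

```text
pos [0.5271 0.313  0.0924] rot [-3.1408e+00 -3.0000e-04  3.0800e+00] w 0.04 q7 0.98 dp [0.0002 0.0013 0.0917]
```

Emit:
move_arm(
  jaw=[255,255,255,255,70,70,70,70,70],
  dp=[
    [0,0.001,0.04],
    [0,0,0.03],
    [0,0,0.015],
    [0,0,0.006],
    [0,0,0],
    [0,0,0],
    [0,0,-0.04],
    [0,0,-0.06],
    [0,0,-0.05],
  ],
  rotation=[
    [0,0,0],
    [0,0,0],
    [0,0,0],
    [0,0,0],
    [0,0,0],
    [0,0,0],
    [0,0,0],
    [0,0,0],
    [0,0,0],
  ],
)

```text
clock: 20.85
position: [0.5272, 0.3148, 0.1417]
tool_rot: [3.141, 0.001, 3.081]
force: [0.1, -0.3, -0.4]
grip_width: 0.0621
```

Emit:
move_arm(
  jaw=[70,70,70],
  dp=[
    [0,-0.04,-0.05],
    [0,0,-0.02],
    [0,0,0],
  ],
  rotation=[
    [0,0,0],
    [0,0,0],
    [0,0,0],
  ],
)

```text
clock: 21.22
position: [0.5254, 0.2835, 0.1966]
tool_rot: [3.14, 0.002, 3.081]
force: [0.3, -0.2, -0.5]
grip_width: 0.0616
```

```bash
python3 go.py 0.5687 0 0.2;  python3 -c "
from h import *
import pickle
pickle.dump(calibration('wrist'),open('w5.pkl','wb'));cv2.imwrite('pics/w5.png',grab_frame('wrist'))"
```

```text
pos [0.5254 0.2835 0.1966] rot [3.1398e+00 1.8000e-03 3.0812e+00] w 0.0616 q7 1.0 dp [-0.0754 -0.3504 -0.0048]
```

View pics/w5.png

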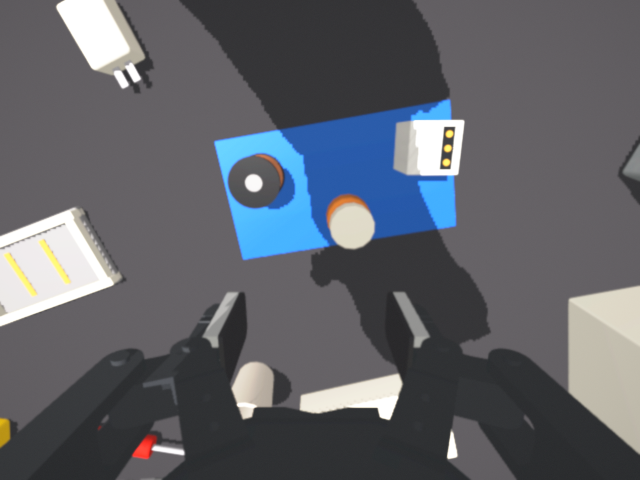

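Emit:
move_arm(
  jaw=[70,70,70,70,70,70,70,70],
  dp=[
    [-0.0125,-0.058,0],
    [-0.0125,-0.058,0],
    [-0.0125,-0.058,0],
    [-0.0125,-0.058,0],
    [-0.0125,-0.058,0],
    [-0.0125,-0.058,0],
    [0,0,0],
    [0,0,0],
  ],
  rotation=[
    [0,0,0],
    [0,0,0],
    [0,0,0],
    [0,0,0],
    [0,0,0],
    [0,0,0],
    [0,0,0],
    [0,0,0],
  ],
)

```text
clock: 22.28
position: [0.5677, 0.0022, 0.1943]
tool_rot: [3.141, -0.002, 3.082]
force: [0.4, 0.3, 0.5]
grip_width: 0.0619
```

```bash
python3 go.py 0.488 -0.3238 0.2;  python3 -c "
from h import *
import pickle
pickle.dump(calibration('wrist'),open('w6.pkl','wb'));cv2.imwrite('pics/w6.png',grab_frame('wrist'))"
```

```text
pos [0.5677 0.0022 0.1943] rot [ 3.1414e+00 -1.6000e-03  3.0819e+00] w 0.0619 q7 1.5 dp [ 0.0752 -0.4128 -0.0071]
```

View pics/w6.png

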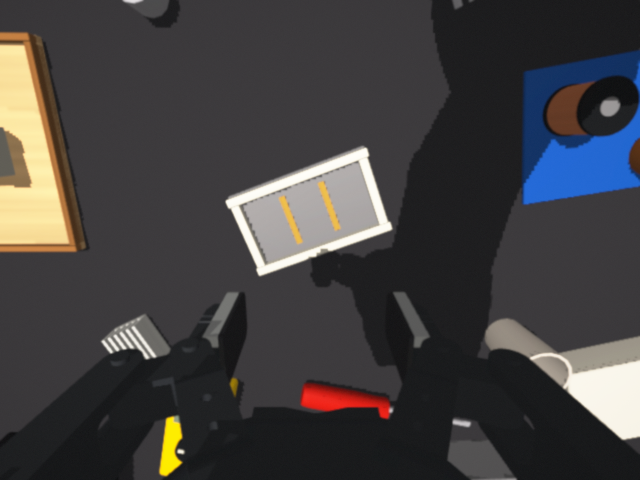

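```bash
python3 -c "
from h import *
import pickle
c=pickle.load(open('w6.pkl','rb'))
for q,z in (([(227,201),(366,149),(392,227),(261,273)],.018),([(240,205),(360,160),(384,223),(265,266)],.018)):
  p=pw(c,q,z)[:,:2];e=np.roll(p,-1,0)-p
  print(p.mean(0),np.linalg.norm(e,axis=1).round(4),np.degrees(np.arctan2(e[:,1],e[:,0])).round(1))
im=cv2.imread('pics/w6.png')[135:285,215:405];cv2.imwrite('pics/w6c.png',cv2.resize(im,None,fx=4,fy=4,interpolation=cv2.INTER_CUBIC))"
```

```text
[ 0.56482522 -0.0024998 ] [0.1365 0.0775 0.1363 0.078 ] [ 106.8   17.8  -73.  -162. ]
[ 0.56536488 -0.00169874] [0.1186 0.0639 0.1236 0.0648] [ 107.    19.8  -72.6 -164.6]
```

View pics/w6c.png

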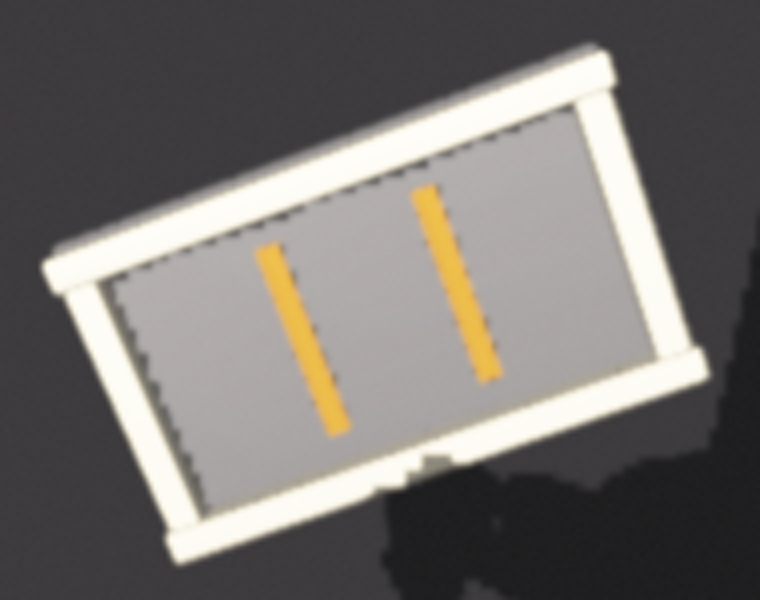

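Emit:
move_arm(
  jaw=[70,70,70,70,70,70,70,70,70,70],
  dp=[
    [0,0,0],
    [0,0,0],
    [0,0,0],
    [0,0,0],
    [0,0,0],
    [0,0,0],
    [0,0,0],
    [0,0,0],
    [0,0,0],
    [0,0,0],
  ],
  rotation=[
    [0,0,0.0559],
    [0,0,0.0559],
    [0,0,0.0559],
    [0,0,0.0559],
    [0,0,0.0559],
    [0,0,0.0559],
    [0,0,0.0559],
    [0,0,0.0559],
    [0,0,0.0559],
    [0,0,0],
  ],
)

```text
clock: 23.58
position: [0.5679, 0.0028, 0.1948]
tool_rot: [-3.141, 0.0, 1.504]
force: [0.2, 0.2, -0.9]
grip_width: 0.0618
```

```bash
python3 go.py 0.488 -0.3239 0.1
```

```text
pos [0.5679 0.0028 0.1948] rot [-3.1409e+00  4.0000e-04  1.5038e+00] w 0.0618 q7 0.18 dp [-0.4141 -0.0722  0.1187]
```

Emit:
move_arm(
  jaw=[70,70,70,70,70,70,70,70,70,70],
  dp=[
    [-0.0592,-0.0103,0],
    [-0.0592,-0.0103,0],
    [-0.0592,-0.0103,0],
    [-0.0592,-0.0103,0],
    [-0.0592,-0.0103,0],
    [-0.0592,-0.0103,0],
    [-0.0592,-0.0103,0],
    [0,0,0.06],
    [0,0,0.058],
    [0,0,0],
  ],
  rotation=[
    [0,0,0],
    [0,0,0],
    [0,0,0],
    [0,0,0],
    [0,0,0],
    [0,0,0],
    [0,0,0],
    [0,0,0],
    [0,0,0],
    [0,0,0],
  ],
)

```text
clock: 24.82
position: [0.4861, -0.324, 0.0985]
tool_rot: [-3.137, -0.002, 1.505]
force: [0.2, 0.3, 0.5]
grip_width: 0.062
```

```bash
python3 go.py 0.488 -0.3239 0.020;  python3 -c "
from h import *
import pickle
pickle.dump(calibration('wrist'),open('w7.pkl','wb'));cv2.imwrite('pics/w7.png',grab_frame('wrist'))"
```

```text
pos [ 0.4861 -0.324   0.0985] rot [-3.1370e+00 -2.3000e-03  1.5049e+00] w 0.062 q7 0.84 dp [-0.      0.0028  0.0982]
```

View pics/w7.png

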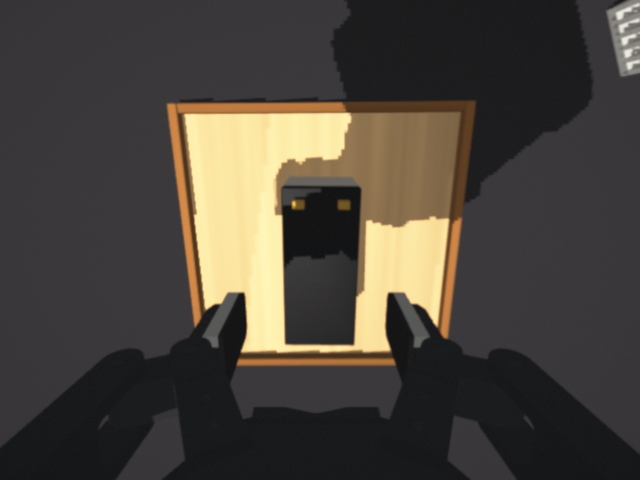

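Emit:
move_arm(
  jaw=[70,70,70,70,70,255,255,255,255],
  dp=[
    [0,0.0025,0.03],
    [0,0,0.03],
    [0,0,0.025],
    [0,0,0.0135],
    [0,0,0],
    [0,0,0],
    [0,0,0],
    [0,0,0],
    [0,0,0],
  ],
  rotation=[
    [0,0,0],
    [0,0,0],
    [0,0,0],
    [0,0,0],
    [0,0,0],
    [0,0,0],
    [0,0,0],
    [0,0,0],
    [0,0,0],
  ],
  squeeze=60,
)

```text
clock: 26.0
position: [0.4896, -0.3259, 0.023]
tool_rot: [3.141, 0.0, 1.501]
force: [-2.3, 0.1, 6.8]
grip_width: 0.0421
```

Emit:
move_arm(
  jaw=[255,255,255,255,255],
  dp=[
    [0,0,-0.02],
    [0,0,-0.04],
    [0,0,-0.05],
    [0,0,-0.03],
    [0,0,0],
  ],
  rotation=[
    [0,0,0],
    [0,0,0],
    [0,0,0],
    [0,0,0],
    [0,0,0],
  ],
)

```text
clock: 26.62
position: [0.49, -0.3259, 0.1362]
tool_rot: [3.138, 0.001, 1.501]
force: [0.5, -0.2, -4.9]
grip_width: 0.0423
```

```bash
python3 go.py 0.566 -0.002 0.13
```

```text
pos [ 0.49   -0.3259  0.1362] rot [3.1385e+00 1.1000e-03 1.5008e+00] w 0.0423 q7 0.81 dp [0.4105 0.0664 0.0076]
```

Emit:
move_arm(
  jaw=[255,255,255,255,255,255,255,255,255,255],
  dp=[
    [0.02,0.0034,0],
    [0.04,0.0066,0],
    [0.05,0.008,0],
    [0.06,0.0096,0],
    [0.06,0.0096,0],
    [0.06,0.0096,0],
    [0.05,0.008,0],
    [0.04,0.0066,0],
    [0.03,0.005,0],
    [0,0,0],
  ],
  rotation=[
    [0,0,0],
    [0,0,0],
    [0,0,0],
    [0,0,0],
    [0,0,0],
    [0,0,0],
    [0,0,0],
    [0,0,0],
    [0,0,0],
    [0,0,0],
  ],
)

```text
clock: 27.88
position: [0.5647, 0.001, 0.1328]
tool_rot: [-3.14, -0.0, 1.504]
force: [0.2, -0.8, -4.7]
grip_width: 0.0422
```

Emit:
move_arm(
  jaw=[255,255,255,255,255,255],
  dp=[
    [0,0,0],
    [0,0,0],
    [0,0,0],
    [0,0,0.03],
    [0,0,0.02],
    [0,0,0],
  ],
  rotation=[
    [0,0,-0.0393],
    [0,0,-0.0393],
    [0,0,-0.0393],
    [0,0,0],
    [0,0,0],
    [0,0,0],
  ],
)

```text
clock: 28.62
position: [0.5642, -0.0023, 0.0928]
tool_rot: [-3.139, -0.0, 1.871]
force: [-1.2, -0.4, -4.5]
grip_width: 0.0422
```

```bash
python3 go.py 0.5665 -0.004 0.025; python3 -c "
from h import *
import pickle
pickle.dump(calibration('wrist'),open('w8.pkl','wb'));cv2.imwrite('pics/w8.png',grab_frame('wrist'))"
```

```text
pos [ 0.5642 -0.0023  0.0928] rot [-3.1388e+00 -3.0000e-04  1.8706e+00] w 0.0422 q7 0.58 dp [-0.003   0.0024  0.0847]
```

View pics/w8.png

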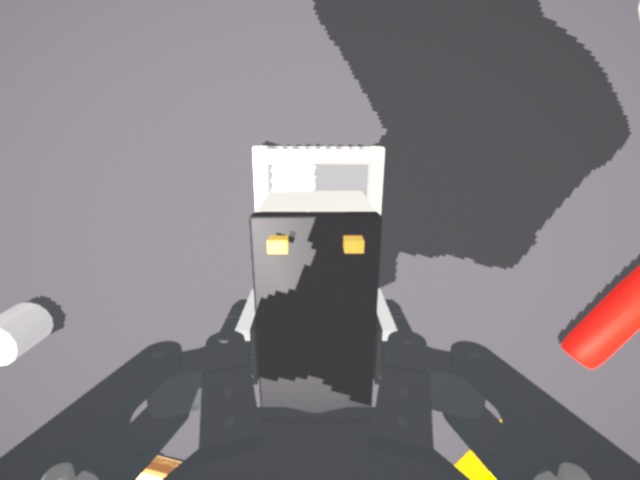

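```bash
python3 -c "
from h import *
import pickle
c=pickle.load(open('w8.pkl','rb'))
p=pw(c,[(253,147),(384,147)],.018)[:,:2];print(p,np.linalg.norm(p[1]-p[0]));a=np.arctan2(*(p[1]-p[0])[::-1]);print(np.degrees(a));u=np.array([-np.sin(a),np.cos(a)]);print(p.mean(0)-.0695*u)
T=.0928-.023+.058
q=pw(c,[(252,213),(380,213)],T)[:,:2];print(q,np.linalg.norm(q[1]-q[0]),q.mean(0)-.0485*u)"
```

```text
[[0.50746778 0.0505646 ]
 [0.58377481 0.07421043]] 0.07988671911524042
17.217027563504434
[ 0.56619274 -0.00399822]
[[0.52967928 0.04008135]
 [0.56873557 0.05220287]] 0.0408940677301408 [ 5.63563031e-01 -1.84625127e-04]
```

Emit:
move_arm(
  jaw=[255,255,255,255,255,255,255],
  dp=[
    [-0.004,0.002,0],
    [0,0,0.03],
    [0,0,0.02],
    [0,0,0.015],
    [0,0,0.01],
    [0,0,0.008],
    [0,0,0],
  ],
  rotation=[
    [0,0,0],
    [0,0,0],
    [0,0,0],
    [0,0,0],
    [0,0,0],
    [0,0,0],
    [0,0,0],
  ],
)

```text
clock: 29.55
position: [0.5676, -0.0047, 0.0275]
tool_rot: [-3.141, -0.0, 1.871]
force: [-0.0, -0.2, -5.0]
grip_width: 0.0426
```

Still hanging (−5 N); lower slightly further, then release.

Emit:
move_arm(
  jaw=[255,255,255],
  dp=[
    [0,0,0.002],
    [0,0,0.001],
    [0,0,0],
  ],
  rotation=[
    [0,0,0],
    [0,0,0],
    [0,0,0],
  ],
)

```text
clock: 29.92
position: [0.5678, -0.0046, 0.0254]
tool_rot: [3.141, 0.0, 1.871]
force: [0.7, -0.5, -4.8]
grip_width: 0.0425
```

Emit:
move_arm(
  jaw=[255,255,255],
  dp=[
    [0,0,0.002],
    [0,0,0.001],
    [0,0,0],
  ],
  rotation=[
    [0,0,0],
    [0,0,0],
    [0,0,0],
  ],
)

```text
clock: 30.3
position: [0.5678, -0.0046, 0.025]
tool_rot: [3.14, -0.001, 1.871]
force: [-15.1, 1.8, 43.2]
grip_width: 0.0422
```

Emit:
move_arm(
  jaw=[255,70,70,70,70,70,70],
  dp=[
    [0,0,-0.0015],
    [0,0,0],
    [0,0,0],
    [0,0,-0.03],
    [0,0,-0.06],
    [0,0,-0.06],
    [0,0,0],
  ],
  rotation=[
    [0,0,0],
    [0,0,0],
    [0,0,0],
    [0,0,0],
    [0,0,0],
    [0,0,0],
    [0,0,0],
  ],
)

```text
clock: 31.18
position: [0.5694, -0.0047, 0.1472]
tool_rot: [3.136, 0.001, 1.871]
force: [0.3, 1.0, -0.4]
grip_width: 0.062
```

```bash
python3 -c "
from h import *
import pickle
c=calibration('wrist');pickle.dump(c,open('w9.pkl','wb'));w=grab_frame('wrist');s=grab_frame('side')
cv2.imwrite('pics/w9f.png',w)
B=cv2.resize(s[130:310,180:420],(480,360),interpolation=2)
o=np.zeros((600,800,3),np.uint8);o[:480,:640]=w;o[:240,480:]=cv2.resize(B,(320,240));cv2.imwrite('pics/w9.png',o)"; python3 go.py 0.468 0.382 0.14
```

```text
pos [ 0.5677 -0.0044  0.1441] rot [ 3.1411e+00 -1.0000e-04  1.8713e+00] w 0.062 q7 0.55 dp [0.4983 0.0239 0.0052]
```

View pics/w9.png

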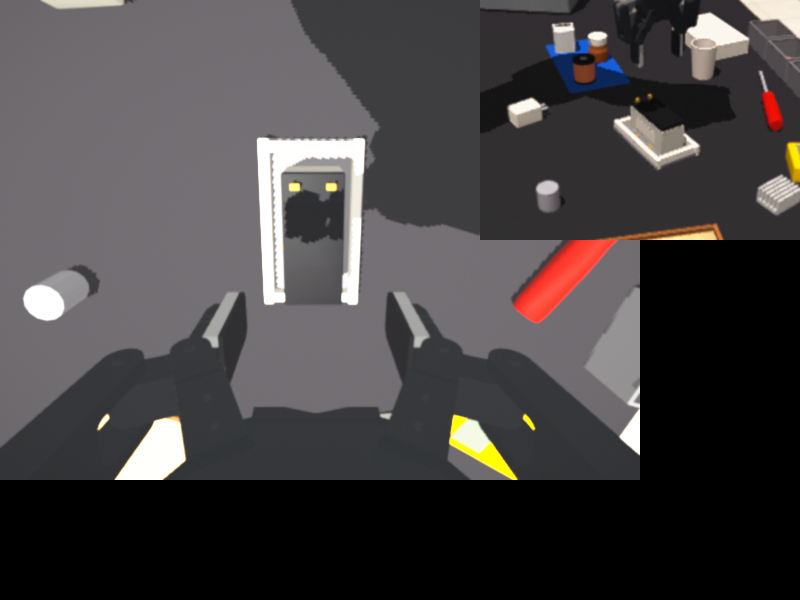

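```bash
python3 -c "
from h import *
import pickle
c=pickle.load(open('w9.pkl','rb'))
a=pw(c,[(282,172),(345,172),(343,303),(284,303)],.060)[:,:2]
b=pw(c,[(258,139),(365,139),(358,304),(264,304)],.018)[:,:2]
print(a.mean(0),b.mean(0));r=np.radians(17.2);R=np.array([[np.cos(r),np.sin(r)],[-np.sin(r),np.cos(r)]])
for p in(a,b):print(np.linalg.norm(np.roll(p,-1,0)-p,axis=1))
print('batt in cradle mm',(R@(a.mean(0)-b.mean(0))*1000).round(1))
im=cv2.imread('pics/w9f.png')[125:315,240:380];cv2.imwrite('pics/w9c.png',cv2.resize(im,None,fx=3,fy=3,interpolation=2))"
```

```text
[ 0.56739645 -0.00213708] [ 0.56602964 -0.00393242]
[0.04148391 0.09573031 0.04367959 0.09562389]
[0.08101283 0.13885253 0.08236847 0.13860233]
batt in cradle mm [1.8 1.3]
```

View pics/w9c.png

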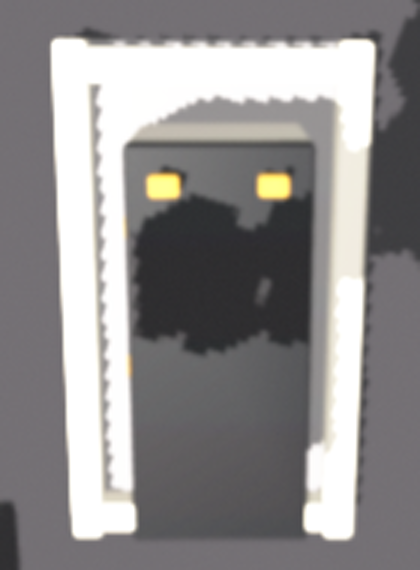

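Emit:
move_arm(
  jaw=[70,70,70,70,70,70,70,70],
  dp=[
    [0,0,0],
    [0,0,0],
    [0,0,0],
    [0,0,0],
    [0,0,0],
    [0,0,0],
    [0,0,0],
    [0,0,0],
  ],
  rotation=[
    [0,0,-0.055],
    [0,0,-0.055],
    [0,0,-0.055],
    [0,0,-0.055],
    [0,0,-0.055],
    [0,0,-0.055],
    [0,0,-0.055],
    [0,0,0],
  ],
  squeeze=30,
)

```text
clock: 32.28
position: [0.5672, -0.0048, 0.143]
tool_rot: [3.141, -0.002, 3.079]
force: [0.2, 0.3, 0.4]
grip_width: 0.0621
```

Emit:
move_arm(
  jaw=[70,70,70,70,70,70,70,70,70,70],
  dp=[
    [0.0192,0.0593,0],
    [0.0192,0.0593,0],
    [0.0192,0.0593,0],
    [0.0192,0.0593,0],
    [0.0192,0.0593,0],
    [0.0192,0.0593,0],
    [0.0192,0.0593,0],
    [0.0192,0.0593,0],
    [0,0,0.05],
    [0,0,0],
  ],
  rotation=[
    [0,0,0],
    [0,0,0],
    [0,0,0],
    [0,0,0],
    [0,0,0],
    [0,0,0],
    [0,0,0],
    [0,0,0],
    [0,0,0],
    [0,0,0],
  ],
)

```text
clock: 33.52
position: [0.4666, 0.3806, 0.1013]
tool_rot: [-3.137, -0.004, 3.078]
force: [1.0, -0.7, 0.6]
grip_width: 0.0621
```

```bash
python3 go.py 0.4681 0.382 0.018
```

```text
pos [0.4666 0.3806 0.1013] rot [-3.1373 -0.0036  3.0776] w 0.0621 q7 0.83 dp [-0.0022  0.0024  0.1042]
```

Emit:
move_arm(
  jaw=[70,70,70,70,255,255,255,255],
  dp=[
    [-0.0015,0.001,0.035],
    [0,0,0.035],
    [0,0,0.02],
    [0,0,0.01],
    [0,0,0],
    [0,0,0],
    [0,0,0],
    [0,0,0],
  ],
  rotation=[
    [0,0,0],
    [0,0,0],
    [0,0,0],
    [0,0,0],
    [0,0,0],
    [0,0,0],
    [0,0,0],
    [0,0,0],
  ],
)

```text
clock: 34.52
position: [0.4697, 0.3826, 0.0247]
tool_rot: [3.141, 0.0, 3.08]
force: [-0.3, -1.0, 8.2]
grip_width: 0.0413
```

```bash
python3 go.py 0.4348 -0.361 0.14
```

```text
pos [0.4697 0.3826 0.0247] rot [3.1410e+00 5.0000e-04 3.0805e+00] w 0.0413 q7 0.85 dp [-0.0134 -0.9303 -0.1446]
```

Emit:
move_arm(
  jaw=[255,255,255,255,255,255,255,255,255,255],
  dp=[
    [0,0,-0.04],
    [0,0,-0.06],
    [0,0,-0.05],
    [-0.001,-0.03,0],
    [-0.001,-0.06,0],
    [-0.001,-0.07,0],
    [-0.001,-0.07,0],
    [-0.001,-0.07,0],
    [-0.001,-0.07,0],
    [-0.001,-0.07,0],
  ],
  rotation=[
    [0,0,0],
    [0,0,0],
    [0,0,0],
    [0,0,0],
    [0,0,0],
    [0,0,0],
    [0,0,0],
    [0,0,0],
    [0,0,0],
    [0,0,0],
  ],
)

```text
clock: 35.78
position: [0.4533, 0.029, 0.1444]
tool_rot: [3.141, 0.001, 3.081]
force: [1.0, -0.7, -1.7]
grip_width: 0.0417
```

Emit:
move_arm(
  jaw=[255,255,255,255,255,255,255,255,255,255],
  dp=[
    [-0.001,-0.07,0],
    [-0.001,-0.07,0],
    [-0.001,-0.07,0],
    [-0.001,-0.07,0],
    [-0.001,-0.07,0],
    [-0.001,-0.07,0],
    [-0.001,-0.05,0],
    [-0.001,-0.02,0],
    [0,0,0.06],
    [0,0,0],
  ],
  rotation=[
    [0,0,0],
    [0,0,0],
    [0,0,0],
    [0,0,0],
    [0,0,0],
    [0,0,0],
    [0,0,0],
    [0,0,0],
    [0,0,0],
    [0,0,0],
  ],
)

```text
clock: 37.02
position: [0.4348, -0.3592, 0.094]
tool_rot: [3.139, -0.004, 3.081]
force: [0.5, 0.1, -1.5]
grip_width: 0.0416
```

```bash
python3 go.py 0.436 -0.361 0.0270; python3 -c "
from h import *
cv2.imwrite('pics/w10.png',grab_frame('wrist'))"
```

```text
pos [ 0.4348 -0.3592  0.094 ] rot [ 3.1386 -0.0043  3.0812] w 0.0416 q7 2.24 dp [-0.002  -0.0024  0.0837]
```

View pics/w10.png

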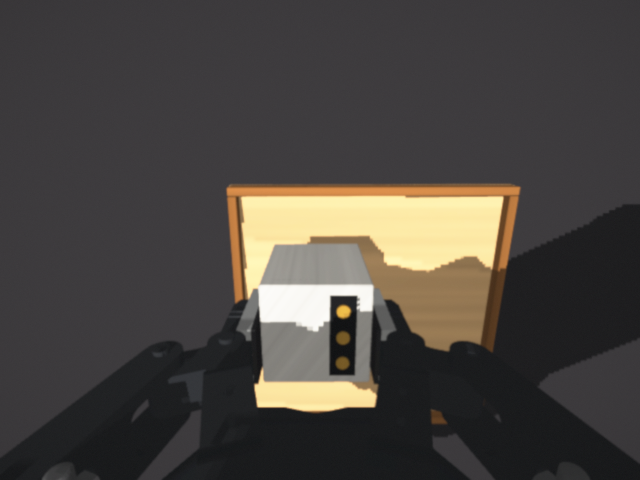

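Emit:
move_arm(
  jaw=[255,255,255,255,255,255],
  dp=[
    [-0.001,-0.001,0.035],
    [0,0,0.02],
    [0,0,0.015],
    [0,0,0.01],
    [0,0,0.002],
    [0,0,0],
  ],
  rotation=[
    [0,0,0],
    [0,0,0],
    [0,0,0],
    [0,0,0],
    [0,0,0],
    [0,0,0],
  ],
)

```text
clock: 37.83
position: [0.4369, -0.3619, 0.0308]
tool_rot: [-3.141, 0.0, 3.08]
force: [-0.2, 0.6, -2.0]
grip_width: 0.0413
```

Emit:
move_arm(
  jaw=[255,255,255],
  dp=[
    [0,0,0.003],
    [0,0,0.0015],
    [0,0,0],
  ],
  rotation=[
    [0,0,0],
    [0,0,0],
    [0,0,0],
  ],
)

```text
clock: 38.2
position: [0.4368, -0.3618, 0.0269]
tool_rot: [3.142, -0.0, 3.081]
force: [0.6, -0.3, -1.6]
grip_width: 0.0414
```

Emit:
move_arm(
  jaw=[70,70,70,70,70,70,70,70,70,70],
  dp=[
    [0,0,0],
    [0,0,0],
    [0,0,-0.04],
    [0,0,-0.06],
    [0,0,-0.05],
    [-0.0015,0.06,0],
    [-0.0015,0.068,0],
    [-0.0015,0.068,0],
    [-0.0015,0.068,0],
    [-0.0015,0.068,0],
  ],
  rotation=[
    [0,0,0],
    [0,0,0],
    [0,0,0],
    [0,0,0],
    [0,0,0],
    [0,0,0],
    [0,0,0],
    [0,0,0],
    [0,0,0],
    [0,0,0],
  ],
)

```text
clock: 39.45
position: [0.459, -0.0954, 0.1472]
tool_rot: [3.142, 0.001, 3.08]
force: [1.7, -0.8, 0.0]
grip_width: 0.0619
```

Emit:
move_arm(
  jaw=[70,70,70,70,70,70,70,70,70],
  dp=[
    [-0.0015,0.068,0],
    [-0.0015,0.068,0],
    [-0.0015,0.068,0],
    [-0.0015,0.068,0],
    [-0.0015,0.068,0],
    [-0.0015,0.068,0],
    [0,0.007,0.03],
    [0,0,0.03],
    [0,0,0],
  ],
  rotation=[
    [0,0,0],
    [0,0,0],
    [0,0,0],
    [0,0,0],
    [0,0,0],
    [0,0,0],
    [0,0,0],
    [0,0,0],
    [0,0,0],
  ],
)

```text
clock: 40.58
position: [0.4856, 0.2334, 0.0978]
tool_rot: [-3.14, -0.002, 3.081]
force: [-0.8, 0.5, 1.1]
grip_width: 0.0623
```

```bash
python3 go.py 0.4864 0.2341 0.02
```

```text
pos [0.4856 0.2334 0.0978] rot [-3.1400e+00 -2.1000e-03  3.0806e+00] w 0.0623 q7 1.07 dp [-0.0011  0.001   0.0973]
```

Emit:
move_arm(
  jaw=[70,70,70,70,70,255,255,255,255],
  dp=[
    [-0.001,0.001,0.035],
    [0,0,0.035],
    [0,0,0.02],
    [0,0,0.01],
    [0,0,0],
    [0,0,0],
    [0,0,0],
    [0,0,0],
    [0,0,0],
  ],
  rotation=[
    [0,0,0],
    [0,0,0],
    [0,0,0],
    [0,0,0],
    [0,0,0],
    [0,0,0],
    [0,0,0],
    [0,0,0],
    [0,0,0],
  ],
)

```text
clock: 41.7
position: [0.4877, 0.2349, 0.0198]
tool_rot: [3.141, 0.001, 3.081]
force: [-0.4, -0.6, 6.4]
grip_width: 0.0427
```

```bash
python3 go.py 0.4383 -0.281 0.14
```

```text
pos [0.4877 0.2349 0.0198] rot [3.1409e+00 1.1000e-03 3.0805e+00] w 0.0427 q7 1.09 dp [ 0.0222 -0.6473 -0.1507]
```

Emit:
move_arm(
  jaw=[255,255,255,255,255,255,255,255,255,255],
  dp=[
    [0,0,-0.04],
    [0,0,-0.06],
    [0,0,-0.05],
    [0.002,-0.03,0],
    [0.002,-0.06,0],
    [0.002,-0.07,0],
    [0.002,-0.07,0],
    [0.002,-0.07,0],
    [0.002,-0.07,0],
    [0.002,-0.07,0],
  ],
  rotation=[
    [0,0,0],
    [0,0,0],
    [0,0,0],
    [0,0,0],
    [0,0,0],
    [0,0,0],
    [0,0,0],
    [0,0,0],
    [0,0,0],
    [0,0,0],
  ],
)

```text
clock: 42.95
position: [0.4532, -0.1183, 0.1384]
tool_rot: [-3.141, -0.001, 3.08]
force: [0.6, 0.7, -1.9]
grip_width: 0.0424
```

Emit:
move_arm(
  jaw=[255,255,255,255,255,255,255],
  dp=[
    [0.002,-0.07,0],
    [0.002,-0.07,0],
    [0.002,-0.047,0],
    [0.002,-0.02,0],
    [0,0,0.05],
    [0,0,0],
    [0,0,0],
  ],
  rotation=[
    [0,0,0],
    [0,0,0],
    [0,0,0],
    [0,0,0],
    [0,0,0],
    [0,0,0],
    [0,0,0],
  ],
)

```text
clock: 43.82
position: [0.4382, -0.2807, 0.0996]
tool_rot: [3.141, -0.0, 3.081]
force: [0.7, -0.2, -2.6]
grip_width: 0.0424
```

```bash
python3 go.py 0.4393 -0.281 0.022
```

```text
pos [ 0.4382 -0.2807  0.0996] rot [ 3.1415e+00 -2.0000e-04  3.0811e+00] w 0.0424 q7 2.11 dp [-0.0015 -0.0004  0.097 ]
```

Emit:
move_arm(
  jaw=[255,255,255,255,255,255],
  dp=[
    [-0.001,0,0.04],
    [0,0,0.025],
    [0,0,0.015],
    [0,0,0.012],
    [0,0,0.003],
    [0,0,0],
  ],
  rotation=[
    [0,0,0],
    [0,0,0],
    [0,0,0],
    [0,0,0],
    [0,0,0],
    [0,0,0],
  ],
)

```text
clock: 44.58
position: [0.4391, -0.2811, 0.0233]
tool_rot: [-3.141, 0.0, 3.081]
force: [-0.2, 0.4, -2.1]
grip_width: 0.0422
```

Emit:
move_arm(
  jaw=[255,255,70,70,70,70,70,70,70,70],
  dp=[
    [0,0,0.0015],
    [0,0,0],
    [0,0,0],
    [0,0,0],
    [0,0,-0.04],
    [0,0,-0.06],
    [0,0,-0.06],
    [-0.006,0.06,0],
    [-0.006,0.068,0],
    [-0.006,0.068,0],
  ],
  rotation=[
    [0,0,0],
    [0,0,0],
    [0,0,0],
    [0,0,0],
    [0,0,0],
    [0,0,0],
    [0,0,0],
    [0,0,0],
    [0,0,0],
    [0,0,0],
  ],
)

```text
clock: 45.82
position: [0.463, -0.1238, 0.15]
tool_rot: [3.142, 0.001, 3.08]
force: [1.1, 0.8, 1.0]
grip_width: 0.0621
```

Emit:
move_arm(
  jaw=[70,70,70,70,70,70,70,70,70,70],
  dp=[
    [-0.006,0.068,0],
    [-0.006,0.068,0],
    [-0.006,0.068,0],
    [-0.006,0.068,0],
    [-0.006,0.068,0],
    [-0.006,0.068,0],
    [-0.006,0.068,0],
    [-0.005,0.068,0.03],
    [0,0.01,0.03],
    [0,0,0],
  ],
  rotation=[
    [0,0,0],
    [0,0,0],
    [0,0,0],
    [0,0,0],
    [0,0,0],
    [0,0,0],
    [0,0,0],
    [0,0,0],
    [0,0,0],
    [0,0,0],
  ],
)

```text
clock: 47.08
position: [0.5263, 0.3147, 0.1001]
tool_rot: [-3.14, -0.002, 3.082]
force: [0.2, -1.1, 1.3]
grip_width: 0.0622
```

```bash
python3 go.py 0.5272 0.3148 0.02
```

```text
pos [0.5263 0.3147 0.1001] rot [-3.1396e+00 -2.4000e-03  3.0818e+00] w 0.0622 q7 0.99 dp [-0.0014  0.0004  0.1002]
```

Emit:
move_arm(
  jaw=[70,70,70,70,70,255,255,255,255],
  dp=[
    [-0.001,0,0.035],
    [0,0,0.035],
    [0,0,0.02],
    [0,0,0.012],
    [0,0,0],
    [0,0,0],
    [0,0,0],
    [0,0,0],
    [0,0,0],
  ],
  rotation=[
    [0,0,0],
    [0,0,0],
    [0,0,0],
    [0,0,0],
    [0,0,0],
    [0,0,0],
    [0,0,0],
    [0,0,0],
    [0,0,0],
  ],
)

```text
clock: 48.2
position: [0.5287, 0.3148, 0.0212]
tool_rot: [3.141, 0.001, 3.08]
force: [-1.1, -1.7, 7.3]
grip_width: 0.0399
```

```bash
python3 go.py 0.541 -0.3234 0.14
```

```text
pos [0.5287 0.3148 0.0212] rot [3.1409e+00 1.0000e-03 3.0805e+00] w 0.0399 q7 1.0 dp [-0.0642 -0.7952 -0.1489]
```

Emit:
move_arm(
  jaw=[255,255,255,255,255,255,255,255,255,255],
  dp=[
    [0,0,-0.04],
    [0,0,-0.06],
    [0,0,-0.05],
    [-0.005,-0.03,0],
    [-0.005,-0.06,0],
    [-0.005,-0.07,0],
    [-0.005,-0.07,0],
    [-0.005,-0.07,0],
    [-0.005,-0.07,0],
    [-0.005,-0.07,0],
  ],
  rotation=[
    [0,0,0],
    [0,0,0],
    [0,0,0],
    [0,0,0],
    [0,0,0],
    [0,0,0],
    [0,0,0],
    [0,0,0],
    [0,0,0],
    [0,0,0],
  ],
)

```text
clock: 49.45
position: [0.5338, -0.0409, 0.1397]
tool_rot: [-3.141, -0.001, 3.08]
force: [0.9, 0.1, -1.1]
grip_width: 0.0399
```

Emit:
move_arm(
  jaw=[255,255,255,255,255,255,255,255,255],
  dp=[
    [-0.005,-0.07,0],
    [-0.005,-0.07,0],
    [-0.005,-0.07,0],
    [-0.005,-0.07,0],
    [-0.005,-0.05,0],
    [-0.005,-0.025,0],
    [0,0,0.05],
    [0,0,0],
    [0,0,0],
  ],
  rotation=[
    [0,0,0],
    [0,0,0],
    [0,0,0],
    [0,0,0],
    [0,0,0],
    [0,0,0],
    [0,0,0],
    [0,0,0],
    [0,0,0],
  ],
)

```text
clock: 50.58
position: [0.5416, -0.3229, 0.101]
tool_rot: [3.142, 0.0, 3.081]
force: [0.2, 0.0, -1.2]
grip_width: 0.0397
```

```bash
python3 go.py 0.5415 -0.3234 0.0235
```

```text
pos [ 0.5416 -0.3229  0.101 ] rot [3.1416e+00 2.0000e-04 3.0813e+00] w 0.0397 q7 2.07 dp [ 0.0001 -0.0006  0.0968]
```

Emit:
move_arm(
  jaw=[255,255,255,255,255,255],
  dp=[
    [0,0,0.04],
    [0,0,0.025],
    [0,0,0.015],
    [0,0,0.012],
    [0,0,0.004],
    [0,0,0],
  ],
  rotation=[
    [0,0,0],
    [0,0,0],
    [0,0,0],
    [0,0,0],
    [0,0,0],
    [0,0,0],
  ],
)

```text
clock: 51.32
position: [0.5416, -0.3235, 0.0237]
tool_rot: [-3.141, 0.001, 3.08]
force: [0.8, 0.5, -1.9]
grip_width: 0.0397
```

Emit:
move_arm(
  jaw=[70,70,70,70,70,70,70,70,70,70],
  dp=[
    [0,0,0],
    [0,0,0],
    [0,0,0],
    [0,0,-0.03],
    [0,0,-0.06],
    [0,0,-0.07],
    [0,0,-0.07],
    [0.065,0,0],
    [0,0,0],
    [0,0,0],
  ],
  rotation=[
    [0,0,0],
    [0,0,0],
    [0,0,0],
    [0,0,0],
    [0,0,0],
    [0,0,0],
    [0,0,0],
    [0,0,0],
    [0,0,0],
    [0,0,0],
  ],
)

```text
clock: 52.58
position: [0.4898, -0.3201, 0.2076]
tool_rot: [-3.142, 0.001, 3.081]
force: [0.6, -0.1, 0.8]
grip_width: 0.062
```

```bash
python3 go.py 0.489 -0.3194 0.207; python3 -c "
from h import *
import pickle
pickle.dump(calibration('wrist'),open('w11.pkl','wb'));w=grab_frame('wrist');cv2.imwrite('pics/w11f.png',w);s=grab_frame('scene')
o=np.zeros((600,800,3),np.uint8);o[:480,:640]=w;o[330:,440:]=cv2.resize(s[110:310,200:467],(360,270));cv2.imwrite('pics/w11.png',o)"
```

```text
pos [ 0.4898 -0.3201  0.2076] rot [-3.1416e+00  7.0000e-04  3.0806e+00] w 0.062 q7 2.08 dp [0.0011 0.0008 0.0007]
```

View pics/w11.png

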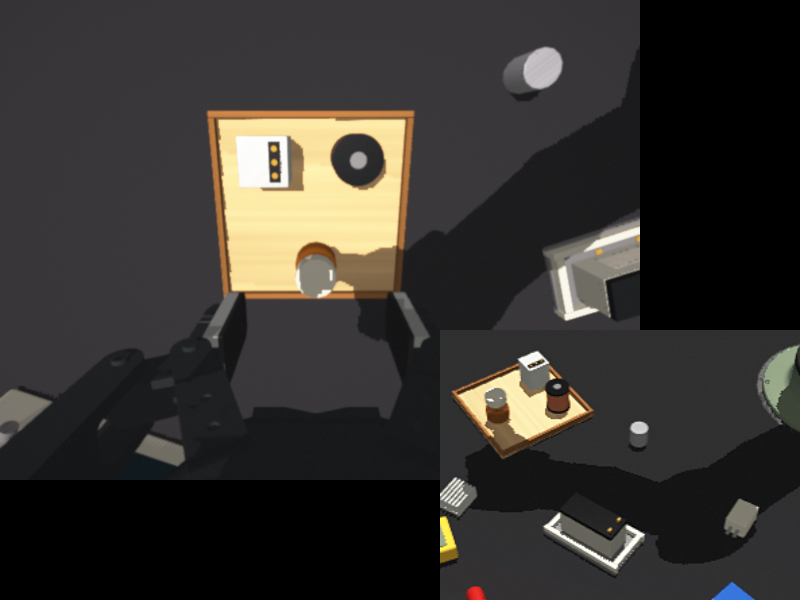

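```bash
python3 -c "
from h import *
import pickle
c=pickle.load(open('w11.pkl','rb'))
print('relay',pw(c,[(237,136),(289,136),(289,187),(237,187)],.056).mean(0)[:2],'was .434 -.361')
print('reel',pw(c,[(358,159.5)],.052)[0,:2],'was .438 -.281')
print('jar',pw(c,[(316,276)],.06)[0,:2],'was .5395 -.3225')
print(bot.observe()['force'])
workorder.job_done()"
```

```text
relay [ 0.43480488 -0.36096467] was .434 -.361
reel [ 0.43779355 -0.28119841] was .438 -.281
jar [ 0.53861256 -0.32283208] was .5395 -.3225
[ 0.49006232 -0.7068422  -0.47579555]
the job is handed in; nothing more can be done
```

I cleared the reel, jar and relay box onto the blue mat, set the battery in the charging cradle, put the three things back in the tray, and handed the job in at about 53 s of the 147 s allowed. The job reports no verdict, so what follows rests on my own checks.

- **On the mat:** the wrist picture before I touched the battery showed all three upright on the mat.
- **Battery:** it stands upright and flat in the pocket, measured about 2 mm off centre in x and 1 mm in y. The allowance is 12.5 mm and 13.5 mm.
- **Things put back:** the last wrist picture put the relay, reel and jar each within about 1 mm of where I first measured them, all upright.
- **Bystanders:** the last picture shows the heat sink and adapter looking unmoved. The beaker looked unmoved in the picture taken after the battery was set down. I judged all three by eye and did not measure their positions.
- **At hand-in:** the arm was clear above the tray and touching nothing.

Two things did not agree fully:
- **Force on setting down:** the wrist force reached 43 N for a moment as the battery met the cradle floor. That is below the 120 N wrist limit. I took it as contact through the held battery, not the gripper body pressing, and eased off before letting go.
- **Cradle width:** I measured the cradle at about 80 mm across from above, against 85 mm stated. I trusted the centre, which agreed within a few millimetres between views.

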